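# Open the cam of a drilling fixture with its key, then hold a bracket home in the corner

### The arm

A 6-joint arm with a two-finger parallel gripper is mounted at the origin on a cart in front of the work surface, level with it; the furniture and walls round the work are solid. World frame = base frame: x ahead of the robot, y to its left, z up, the work surface at z = 0. Lengths are in m, angles in rad, forces in N, time in s.
With the tool pointing down it reaches from about 0.4 to 0.825 m from the base axis. Payload 7 kg.
Tool frame: the origin (TCP) lies at the centre of the arm's flange, where the gripper is bolted on; the fingertips stand 178 mm ahead of it and the grasp point (between the pads) lies 159 mm ahead of it; z points along the fingers, y is the direction in which the jaws open and shut (so a half turn about z gives the same grasp; the last joint's range is limited). The gripper opens to 88 mm and grips with 3 to 60 N. Pads are 19 mm wide; open, the fingers measure 130 mm over their backs; the gripper's body (78 mm by 193 mm) begins 47 mm behind the grasp point.
Start: joints at [-0.927, 0.359, 0.012, 0, -1.224, -0.288], TCP at [0.235, -0.633, 0.405] pointing down, gripper open.
Joint ranges: [-3.07, 3.07], [-1.43, 2.12], [-1.02, 1.25], [-3.03, 1.67], [-3.05, -0], [-3.03, 3.03]. Speed limits (rad/s): [2.39, 2.39, 3.01, 3.14, 3.14, 3.14].

### API

Orientations are given as [roll, pitch, yaw] about the fixed x, y, z axes, in that order (R = Rz(yaw) Ry(pitch) Rx(roll)).
In Python, from station import * gives the robot as it stands.
- The arm moves only by the tool send_rows, never from a script. Its argument "motion" is a list of rows, each an object with "offset": the shift along the tool's x, y, z in cm, a list of three; "turn": the turn about the tool's z in degrees. In form: [{"offset": [x, y, z], "turn": turn}, ...]. A call has 1 to 8 rows; each row is the pose to reach, as a shift and turn from the pose commanded when the call began, along the tool's axes at that moment; what a row does not reach only later rows make up. A row lasts 1/10 s, in which the tool goes at most 50 mm and 8.59 degrees, less where a joint would pass 70% of its speed; a pose out of reach is approached as far as the arm can. A call with a gripper value outside its range is refused whole. "hand" is the opening, from -1 (shut) to 1 (fully open), set as the call begins (left out, the last holds). The fingers move at their own pace and stop on an object; "squeeze" is the grip in N (left out, the last holds). Time passes only in rows, so rows that repeat a pose let the fingers close. It gives the time, the measured TCP pose, the force and the opening at its end, in the units of the state.
- get_state(): the state, without advancing time (a new reading comes with each control period).
- grab_frame(name): name is "side" or "top"; returns a dict with "frame" (384x512x3 uint8, blue, green, red), "range_z" (384x512 float32, m along the optical axis (not along the pixel's ray), 0 where there is no reading), "vertical_fov" (degrees; the focal length in pixels is half the picture's height over the tangent of half this angle, whatever the lens; pixels are square), "cx", "cy" (the principal point, pixels), "cam_to_world" (4x4, takes a point from camera to world coordinates). Camera axes: x right, y up, looking along -z (the intrinsics and any distortion apply to the point x, -y, -z); pixel columns grow to the right and rows downward; lengths in m; the calibration is good to about 2 mm. A picture is of the moment at which its call begins.
- job_done(): hands the job in, once; it reports no verdict.
The state is a dict: "t": time; "q": joint angles; "qd": joint speeds; "joint_efforts": joint torques, N m; "eef_pos": TCP position; "ee_rot": TCP orientation; "force": force on the tool from outside, world axes, zero at the start; "moment": the same for the moment, N m; "width": finger opening in m.
Only numpy, scipy, OpenCV 4.12 (cv2) and the standard library are available. Lean on these libraries where they do the work, as an engineer would, in place of code of your own. Each camera call takes 0.05 s, during which the arm holds its last target. There are 200 camera calls.

### The job

The fixture's cam is swung across its nest: lift the red wing key out of its wooden block, push it fully down into the square socket on top of the cam, turn it about a quarter turn clockwise (seen from above) to the stop so that the nest is open, and leave the key standing in the cam. Then pick up the aluminium bracket by its upright lug, lay it flat on the fixture plate with its long sides along the side fence, and press its foot firmly into the corner so that it touches the back fence and the side fence at once. Finish while you are still gripping the lug and pressing the bracket against both fences, so that a colleague can lock the cam, and do not push the other things on the table about.

Things in the scene. Friction and masses are not known exactly. Their poses are not given: they have to be found in the camera images.
- fixture: drilling fixture, fixed to the table: grey plate 175 x 130 x 12 mm. Origin at the centre of its underside (on the table); x along the 175 mm side toward the back fence, y toward the side fence, z up. Place differs each time, yaw within 0.2 rad of the robot's axes. Plate top at z = 12 mm. Bracket home: its origin at (23, 15, 12) mm in this frame, yaw 0 or half a turn
- nest_corner (a point): the corner of the nest: the point at plate height where the planes of the two fences' inner faces meet; axes as the fixture's, at (68, 45, 12) mm in its frame. The nest lies on its -x, -y side. Bracket home: origin at (-45, -30, 0) mm from here. The bracket's foot slides easily on the oiled plate and fences (friction about 0.2)
- back_fence: steel bar 66 x 16 x 18 mm high on the plate (top 30 mm above the table, screw heads 5 mm higher), crosswise at the far (+x) end of the nest; stops the bracket's short side. Origin at the centre of its underside, own x along its length; its face is 8 mm from its centre line
- side_fence: the same steel bar along the left (+y) side of the nest; it stops the bracket's long side. Origin at the centre of its underside, x along its length (fixture x)
- cam (a joint): dark steel cam, vertical axis at (-48, 15) mm in the fixture's frame; rad. 0: lobe points at the back fence, across the nest, so that the bracket cannot go home. Grows clockwise seen from above (lobe swings to the fixture's -y) up to a stop at 1.5: nest open (from 1.2 on the lobe is 5 mm clear of the home bracket). Starts at 0 to 0.3; friction of 0.12 Nm keeps it where it is left
- cam_socket (a point): centre of the mouth of the socket in the cam's bright hub, on the cam's axis, 47 mm above the table. Square hole 16 x 16 mm, 18 mm deep, sides along this point's x and y; x points along the lobe, z up; turns with the cam. Hub 32 mm across, 17 to 35 mm above the plate; lobe below it, 1 to 17 mm above the plate, reaching 30 mm from the axis
- wing_key: key with square shank, 0.1 to 0.2 kg. Origin at the centre of the shank's tip, z up. From the tip: shank 14 mm square (sides along x, y; last 3 mm tapered to 10 mm) for 16 mm, round shoulder 28 mm across to 21 mm, neck 14 mm thick to 30 mm, red head to 55 mm. Home when the shoulder rests on the hub. Fits in all four square positions, 0.15 rad play either way. Starts upright in key_block
- key_head (a point): centre of the key's flat red wing head, 42 mm above the tip; head 40 mm along x, 12 mm thick along y, 26 mm high: grip it across its thickness. At the start it is 52 mm above the table, with the shoulder resting on key_block and the tip 10 mm above the table
- key_block: wooden block 104 x 46 x 26 mm, fixed to the table, left or right of the fixture; origin at the centre of its underside, x along the 104 mm. The key stands in the round 21 mm hole in its middle. At x = -40 and +40 mm a centre punch and a scriber stand 14 and 18 mm out of it
- bracket: aluminium lug bracket, 0.3 to 0.55 kg: foot 90 (x) x 60 (y) x 20 mm high with four bolt holes; in its middle an upright lug 44 mm long (x), 14 mm thick (y), from 20 to 56 mm height, with rounded top and a pin hole. Origin at the centre of its underside; z up. Symmetrical. Starts on the table, lug up, on the other side of the fixture from key_block (either may be left or right)
- bracket_lug (a point): point in the middle of the lug, 44 mm above the underside of the bracket: grip the lug here across its 14 mm thickness
- the_hand_file: flat file with wooden handle, 255 mm long, lying at the front right; bystander, origin at its middle on the table
- caliper: caliper, 200 mm long, lying at the left edge; bystander, origin at its middle on the table
- oil_can: yellow oil can, 56 mm across, 125 mm high, behind on the right; bystander, origin under its centre
- compound_green: green bar of polishing compound, 35 x 60 x 33 mm, front left; bystander, origin under its centre
- felt_wheel: felt wheel, 69 mm across, 18 mm thick, lying in front; bystander, origin under its centre
- glue_bottle: white bottle with red cap, 32 mm across, 92 mm high, at the back; bystander, origin under its centre
There are look-alikes about, which are no part of the job. Leave any orange look-alike of the wing_key alone.

How it is judged:
By the outcome, as a careful person would: the job done as asked, in the order asked, and still so for the second after the job is handed in, while the arm keeps its last pose, push and grip.
It also fails if it takes over 72 s, if anything falls off the work surface, if the arm or the gripper's body presses on something with over 40 N, if the wrist force passes 120 N, or if a joint passes its speed limit or range.

## Working session

There is one attempt and no reset: what is moved stays moved. The work goes in short steps, Python scripts to look and compute and a tool call to move; the robot and the scene stay as the last step left them, time stands still between calls to the robot, and variables do not carry over. Pictures are saved under pics/ and viewed, about 8 in all and at most 12, crops included, and the job is handed in when it is done.

Besides the shell and the picture viewer there is one more tool, called after "Emit:" as name(argument=value, ...), one argument or row to a line, values as JSON. send_rows: Moves the arm, as the interface text tells. Its arguments: {"type":"object","properties":{"motion":{"type":"array"},"hand":{"type":"number"},"squeeze":{"type":"number"}},"required":["motion"]}

```bash
mkdir -p pics; ls; cat > h.py <<'E'
from station import *
import numpy as np, cv2
def grab(n):
    d=grab_frame(n); return d
def foc(d): return d["frame"].shape[0]/2/np.tan(np.radians(d["vertical_fov"])/2)
def cloud(d):
    z=d["range_z"]; f=foc(d); v,u=np.mgrid[:z.shape[0],:z.shape[1]]
    p=np.stack([(u-d["cx"])/f*z,-(v-d["cy"])/f*z,-z,np.ones_like(z)],-1)
    w=(p@np.array(d["cam_to_world"]).T)[...,:3]; w[z==0]=np.nan; return w
def ray(d,u,v,h):
    f=foc(d);T=np.array(d["cam_to_world"])
    r=T[:3,:3]@np.array([(u-d["cx"])/f,-(v-d["cy"])/f,-1]);o=T[:3,3]
    return o+r*(h-o[2])/r[2]
E
python3 - <<'E'
from h import *
for n in("side","top"):
    d=grab(n); np.save(f"pics/{n}0.npy",d,allow_pickle=True)
    cv2.imwrite(f"pics/{n}0.png",cv2.resize(d["frame"],(800,600),interpolation=cv2.INTER_CUBIC))
    print(n,{k:v for k,v in d.items() if k not in("frame","range_z")},(d["range_z"]>0).mean())
print(get_state())
E
```

```text
pics
side {'vertical_fov': 44.87206554019449, 'cx': 247.97920826516113, 'cy': 185.54582426073847, 'cam_to_world': array([[-0.99220296,  0.07348186, -0.10066626,  0.41976955],
       [-0.12462531, -0.57623063,  0.8077294 ,  0.9691848 ],
       [ 0.00134648,  0.81397707,  0.58089544,  0.73118857],
       [ 0.        ,  0.        ,  0.        ,  1.        ]])} 0.9960428873697916
top {'vertical_fov': 51.325503841361375, 'cx': 262.29811975286515, 'cy': 195.373304502802, 'cam_to_world': array([[ 0.00715996,  0.98567125, -0.16852572,  0.3652114 ],
       [-0.99978887,  0.00381022, -0.02019175,  0.04888837],
       [-0.01926031,  0.16863471,  0.98549042,  1.05482734],
       [ 0.        ,  0.        ,  0.        ,  1.        ]])} 0.9958852132161459
{'t': 0.1, 'q': array([-9.26937064e-01,  3.59286829e-01,  1.11423556e-02, -2.99249879e-04,
       -1.22411749e+00, -2.88106134e-01]), 'qd': array([ 0.00025457, -0.00161231,  0.00202795,  0.00071888, -0.00035813,
        0.00035716]), 'joint_efforts': array([-2.23551098e-03, -5.84163308e+01,  2.93752635e+01,  7.01554298e+00,
        1.01308632e-02, -3.34057074e-05]), 'eef_pos': array([ 0.23503242, -0.63256319,  0.40383272]), 'ee_rot': array([ 3.14010749e+00, -1.46741435e-04, -2.78594130e+00]), 'force': array([0.66550147, 0.28601248, 0.33566408]), 'moment': array([ 0.02273601, -0.02863028, -0.0102035 ]), 'width': 0.08760970249904584}
```

View pics/top0.png

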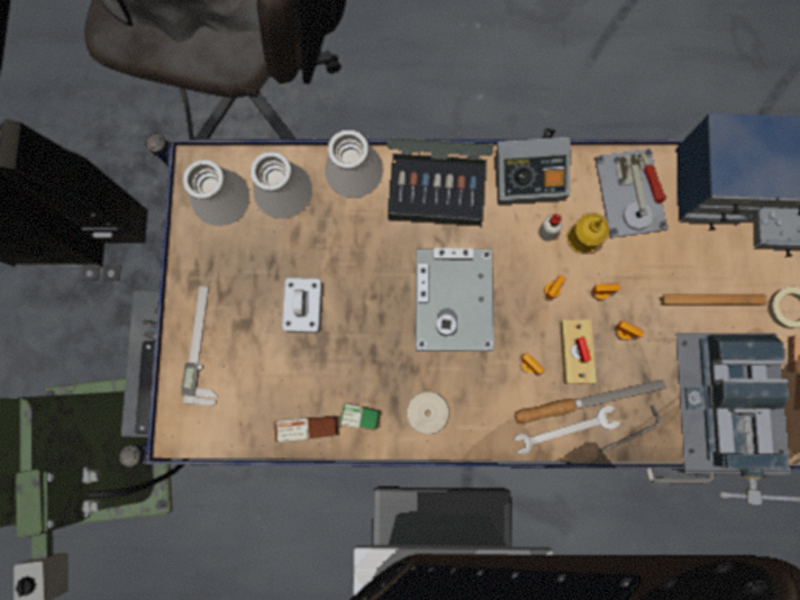

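View pics/side0.png

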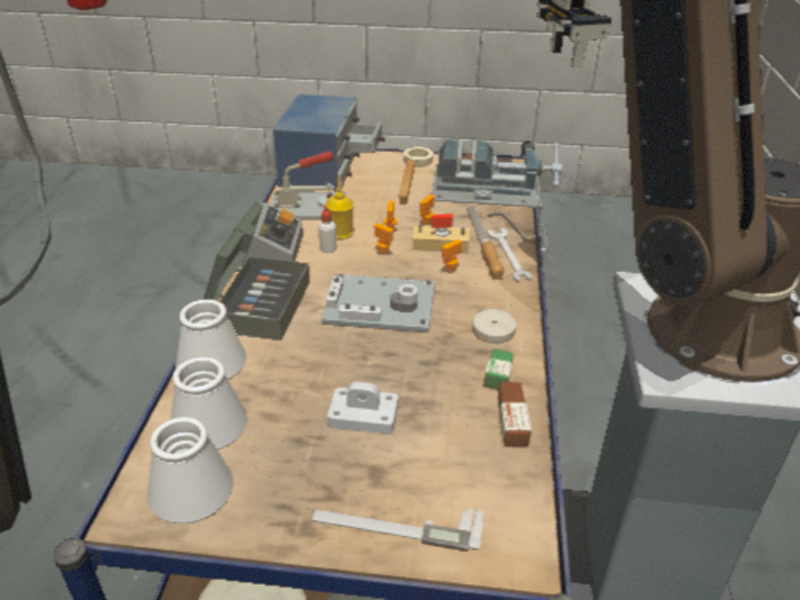

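The top view has the red key at about (583,348), standing in the pale block. These could be mistaken for it: orange look-alikes at (555,287), (605,291), (629,329) and (532,363), the red clamp handle at (655,185), and the red bottle cap at (556,218). I choose (583,348), which is red and stands in the wooden block. The bracket is at (302,305), the fixture at (455,300), and the cam hub at (447,323).

```bash
cat > m.py <<'E'
from h import *
def rect(pts):
    (c,s,a)=cv2.minAreaRect(pts.astype(np.float32)*1000); return np.round(c,1),np.round(s,1),round(a,2)
if __name__=="__main__":
    D={n:np.load(f"pics/{n}0.npy",allow_pickle=True).item() for n in("side","top")}
    t=D["top"];w=cloud(t)
    print("table z",np.nanmedian(w[200:240,150:180,2]),np.nanstd(w[200:240,150:180,2]))
    s=D["side"];ws=cloud(s);print("side table z",np.nanmedian(ws[290:310,180:200,2]))
    for n,d in D.items():
        W=cloud(d);hsv=cv2.cvtColor(d["frame"],cv2.COLOR_BGR2HSV)
        red=((hsv[...,0]<6)|(hsv[...,0]>174))&(hsv[...,1]>150)&(hsv[...,2]>90)
        k,l,st,ce=cv2.connectedComponentsWithStats(red.astype(np.uint8))
        for i in range(1,k):
            if st[i,4]>15:
                p=W[l==i]; print(n,"red",ce[i].round(1),st[i,4],np.nanmedian(p,0).round(3),rect(p[p[:,2]>.055][:,:2]) if (p[:,2]>.055).sum()>5 else "", np.nanmax(p[:,2]).round(3))
    f=t["frame"]
    A=cv2.resize(f[150:265,320:430],(400,418),interpolation=cv2.INTER_CUBIC)
    B=cv2.resize(f[150:235,255:325],(344,418),interpolation=cv2.INTER_CUBIC)
    cv2.imwrite("pics/c1.png",np.hstack([A,B]))
E
python3 m.py
```

```text
table z 0.0003360021802011337 0.0019918843984090954
side table z 0.0006716702397637775
side red [53.8  1.8] 97 [ 1.886 -1.681  0.03 ]  0.044
side red [201.6 101.6] 78 [ 0.721 -0.307  0.115] (array([ 721.8, -308.1]), array([58.2, 20. ]), 1.29) 0.128
side red [282.5 140.8] 96 [ 0.466 -0.201  0.058] (array([ 465.6, -200.4]), array([33. , 13.8]), 10.32) 0.07
top red [418.6 116.9] 127 [ 0.719 -0.311  0.119] (array([ 722.4, -312.5]), array([61.5, 12.2]), 6.8) 0.13
top red [355.1 140.3] 28 [ 0.672 -0.163  0.084] (array([ 672.1, -163.3]), array([12.5,  8.7]), 56.49) 0.095
top red [373.  223.3] 71 [ 0.466 -0.205  0.066] (array([ 465.9, -205.8]), array([35.6, 10.5]), 16.99) 0.069
```

View pics/c1.png

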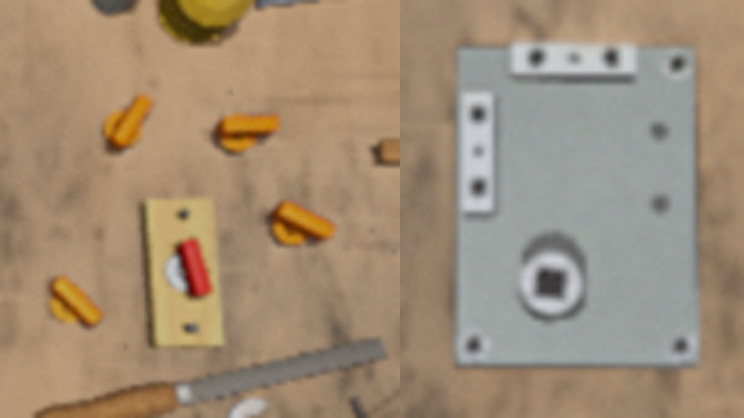

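The crop shows the red key at crop (195,268), upright in the block, with its head tilted about 18° from vertical. The four orange look-alikes lie clear of it. The hub and its square hole are at crop (551,283), with the lobe just above. The back fence is at the top and the side fence on the left. Next I'll measure by contours.

```bash
cat > m2.py <<'E'
from m import *
def proj(d,mask,h):
    c=max(cv2.findContours(mask.astype(np.uint8),cv2.RETR_EXTERNAL,cv2.CHAIN_APPROX_NONE)[0],key=cv2.contourArea)[:,0]
    return np.array([ray(d,u,v,h)[:2] for u,v in c])
def box(d,win,m,h,name):
    M=np.zeros(m.shape,bool);r0,r1,c0,c1=win;M[r0:r1,c0:c1]=m[r0:r1,c0:c1]
    M=cv2.morphologyEx(M.astype(np.uint8),cv2.MORPH_OPEN,np.ones((2,2)))
    k,l,st,_=cv2.connectedComponentsWithStats(M)
    i=1+np.argmax(st[1:,4]); print(name,st[i,4],rect(proj(d,l==i,h)))
if __name__=="__main__":
    t=np.load("pics/top0.npy",allow_pickle=True).item();f=t["frame"];hsv=cv2.cvtColor(f,cv2.COLOR_BGR2HSV);H,S,V=cv2.split(hsv);w=cloud(t)
    print("block",hsv[212,368],hsv[240,372],"table",hsv[240,340],"plate",hsv[200,290],"fence",hsv[162,290],"hub",hsv[207,280],"foot",hsv[183,186],"red",hsv[223,373])
    box(t,(195,255,350,392),(H>=20)&(H<=32)&(S>90),.026,"block") 
    box(t,(150,235,255,325),(S<50),.012,"plate")
    box(t,(150,175,260,325),(S<30)&(V>185),.030,"back")
    box(t,(160,200,260,276),(S<30)&(V>185),.030,"side")
    box(t,(170,220,170,215),(S<60)&(V>120),.020,"foot")
    P=w[...,2]
    for nm,win,lo,hi in(("lug",(170,220,170,215),.045,.075),("footz",(170,220,170,215),.014,.03),("hub",(190,225,270,300),.04,.06),("fenceZ",(150,235,255,325),.024,.04),("plate",(150,235,255,325),.006,.017),("blk",(195,255,350,392),.02,.033)):
        m=np.zeros(P.shape,bool);m[win[0]:win[1],win[2]:win[3]]=1;m&=(P>lo)&(P<hi);p=w[m];print(nm,m.sum(),rect(p[:,:2]),np.median(p,0).round(4))
E
python3 m2.py
```

```text
block [ 20 108 198] [105  17  92] table [ 16  85 180] plate [ 40   7 107] fence [108   8 151] hub [109  10 205] foot [  6  10 132] red [  2 174 198]
block 505 (array([ 463.8, -209.1]), array([103.2,  48.5]), 2.91)
plate 3282 (array([554.2,  -7.1]), array([177.7, 129.9]), 0.3)
back 62 (array([628.7,  -5.1]), array([13.6, 31.6]), 0.13)
side 60 (array([578.7,  46.1]), array([26.7, 13.1]), 0.17)
foot 767 (array([541.8, 252.1]), array([63.2, 93.8]), 88.81)
lug 103 (array([543., 253.]), array([14.4, 42.2]), 89.83) [0.5419 0.2525 0.055 ]
footz 620 (array([543.6, 253.3]), array([60.6, 90.6]), 89.09) [0.5416 0.2485 0.0208]
hub 84 (array([506.5,  10.3]), array([28.9, 28.1]), 0.16) [0.5065 0.0102 0.0479]
fenceZ 408 (array([574. ,  22.6]), array([ 82.2, 154.1]), 74.57) [0.5944 0.0161 0.0311]
plate 2634 (array([554. ,   4.5]), array([224.3, 155.1]), 1.23) [ 0.5476 -0.0114  0.0131]
blk 610 (array([ 465.9, -207.8]), array([103.2,  47.3]), 1.54) [ 0.4638 -0.203   0.0273]
```

```bash
python3 - <<'E'
from m2 import *
t=np.load("pics/top0.npy",allow_pickle=True).item();f=t["frame"]
def up(win,k=8):
    r0,r1,c0,c1=win;return cv2.resize(f[r0:r1,c0:c1],None,fx=k,fy=k,interpolation=cv2.INTER_CUBIC)
def worldc(mask,win,h,k=8):
    c=max(cv2.findContours(mask.astype(np.uint8),cv2.RETR_EXTERNAL,cv2.CHAIN_APPROX_NONE)[0],key=cv2.contourArea)[:,0]
    return np.array([ray(t,win[2]+(u+.5)/k-.5,win[0]+(v+.5)/k-.5,h)[:2] for u,v in c])
win=(195,225,272,302);g=cv2.cvtColor(up(win),cv2.COLOR_BGR2GRAY)
for th in(80,100,120):
    m=np.zeros_like(g);cv2.circle(m,(120,105),45,1,-1)
    c=worldc((g<th)&(m>0),win,.047);print("hole",th,rect(c),c.mean(0).round(4))
for th in(170,185):
    c=worldc(g>th,win,.047);print("hub",th,rect(c),np.array(cv2.minEnclosingCircle((c*1000).astype(np.float32))[0]).round(1))
win=(205,240,355,395);hs=cv2.cvtColor(up(win),cv2.COLOR_BGR2HSV)
for s in(140,170):
    m=((hs[...,0]<8)|(hs[...,0]>172))&(hs[...,1]>s)
    print("key",rect(worldc(m,win,.065)))
    m&=hs[...,2]>170;print(" bright",rect(worldc(m,win,.065)))
s=np.load("pics/side0.npy",allow_pickle=True).item()
cv2.imwrite("pics/c2.png",np.hstack([cv2.resize(up((195,225,272,302)),(400,400)),cv2.resize(s["frame"][170:215,200:285],(400,212)).copy() if 0 else cv2.resize(f[205:240,355:395],(400,400),interpolation=cv2.INTER_CUBIC)]))
E
```

```text
hole 80 (array([507.9,  11.2]), array([11.5, 11.3]), 85.45) [0.5076 0.0114]
hole 100 (array([507.7,  11.2]), array([13.3, 12.8]), 83.61) [0.5076 0.0112]
hole 120 (array([507.7,  11.2]), array([14.8, 14.2]), 84.19) [0.5075 0.0112]
hub 170 (array([507.6,  10.9]), array([29.6, 29. ]), 32.1) [507.9  11.6]
hub 185 (array([495.7,  12.4]), array([16.4,  4.7]), 83.07) [496.9  12.2]
key (array([ 465.5, -204.4]), array([38.1, 15.1]), 13.73)
 bright (array([ 466.3, -206.9]), array([37.7,  9.8]), 14.09)
key (array([ 465.6, -204.5]), array([37.7, 14.6]), 14.64)
 bright (array([ 466.2, -206.9]), array([37.5,  9.8]), 14.09)
```

View pics/c2.png

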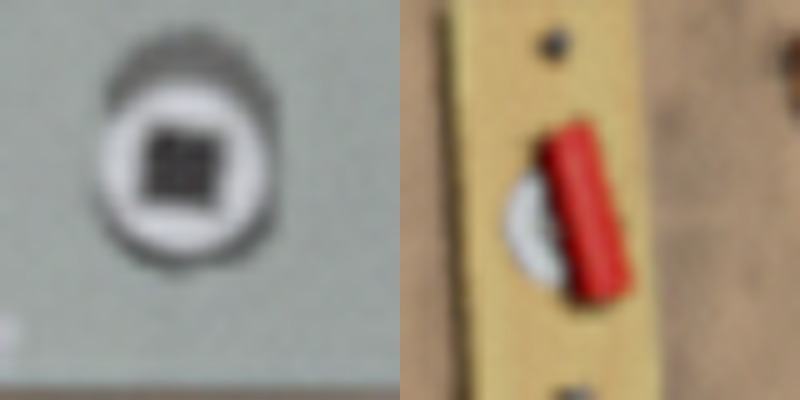

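```bash
cat > go.py <<'E'
import sys
from h import *
def go(*tg):
    s=get_state();p=s["eef_pos"];r,pi,y=s["ee_rot"]
    cx,sx=np.cos,np.sin
    R=cv2.Rodrigues(np.array([0,0,y]))[0]@cv2.Rodrigues(np.array([0,pi,0]))[0]@cv2.Rodrigues(np.array([r,0.,0]))[0]
    print("t",round(s["t"],2),"p",(p*1e3).round(1),"yaw",np.degrees(y).round(2),"tilt",np.degrees([r,pi]).round(2),"F",s["force"].round(1),"M",s["moment"].round(2),"w",round(s["width"]*1e3,1),"q6",s["q"][5].round(2))
    for x in tg:
        o=R.T@(np.array(x[:3])/1000-p)*100
        dy=(x[3]-np.degrees(y)+180)%360-180
        print("row",o.round(2),"turn",round(-dy,1))
if __name__=="__main__": go(*[list(map(float,a.split(","))) for a in sys.argv[1:]])
E
python3 go.py 466,-207,330,-165 466,-207,212,-165
```

```text
t 0.1 p [ 235.  -632.6  403.8] yaw -159.62 tilt [ 1.7991e+02 -1.0000e-02] F [0.7 0.3 0.3] M [ 0.02 -0.03 -0.01] w 87.6 q6 -0.29
row [-36.47  31.84   7.43] turn 5.4
row [-36.47  31.82  19.23] turn 5.4
```

Emit:
send_rows(
  motion=[
    {"offset": [-36.5,31.8,7.4],"turn": 5.4},
    {"offset": [-36.5,31.8,7.4],"turn": 5.4},
    {"offset": [-36.5,31.8,7.4],"turn": 5.4},
    {"offset": [-36.5,31.8,7.4],"turn": 5.4},
    {"offset": [-36.5,31.8,7.4],"turn": 5.4},
    {"offset": [-36.5,31.8,7.4],"turn": 5.4},
    {"offset": [-36.5,31.8,7.4],"turn": 5.4},
    {"offset": [-36.5,31.8,7.4],"turn": 5.4},
  ],
  hand=0.0,
  squeeze=30,
)

```text
t: 0.9
eef_pos: [0.4245, -0.2835, 0.3439]
ee_rot: [3.142, 0.0, -2.88]
force: [1.0, -0.3, -0.5]
width: 0.0439
```

```bash
python3 go.py 466,-207,330,-165 466,-207,212,-165
```

```text
t 0.9 p [ 424.5 -283.5  343.9] yaw -165.02 tilt [1.8e+02 1.0e-02] F [ 1.  -0.3 -0.5] M [-0.07 -0.19  0.03] w 43.9 q6 -1.11
row [-5.99  6.31  1.4 ] turn -0.0
row [-5.99  6.31 13.2 ] turn -0.0
```

Emit:
send_rows(
  motion=[
    {"offset": [-6.0,6.3,1.4],"turn": 0},
    {"offset": [-6.0,6.3,1.4],"turn": 0},
    {"offset": [-6.0,6.3,1.4],"turn": 0},
    {"offset": [-6.0,6.3,1.4],"turn": 0},
    {"offset": [-6.0,6.3,1.4],"turn": 0},
  ],
)

```text
t: 1.4
eef_pos: [0.4655, -0.2094, 0.3301]
ee_rot: [3.141, -0.0, -2.88]
force: [0.1, 0.0, -0.4]
width: 0.0436
```

```bash
python3 go.py 466,-207,212,-165; python3 - <<'E'
from h import *
for n in("top","side"): np.save(f"pics/{n}1.npy",grab(n),allow_pickle=True)
t=np.load("pics/top1.npy",allow_pickle=True).item()["frame"];s=np.load("pics/side1.npy",allow_pickle=True).item()["frame"]
cv2.imwrite("pics/c3.png",np.hstack([cv2.resize(t[180:260,330:430],(400,320),interpolation=cv2.INTER_CUBIC),cv2.resize(s[80:180,230:355],(400,320),interpolation=cv2.INTER_CUBIC)]))
E
```

```text
t 1.4 p [ 465.5 -209.4  330.1] yaw -165.03 tilt [ 1.7999e+02 -2.0000e-02] F [ 0.1  0.  -0.4] M [ 0.    0.02 -0.  ] w 43.6 q6 -1.27
row [-0.12  0.22 11.81] turn -0.0
```

View pics/c3.png

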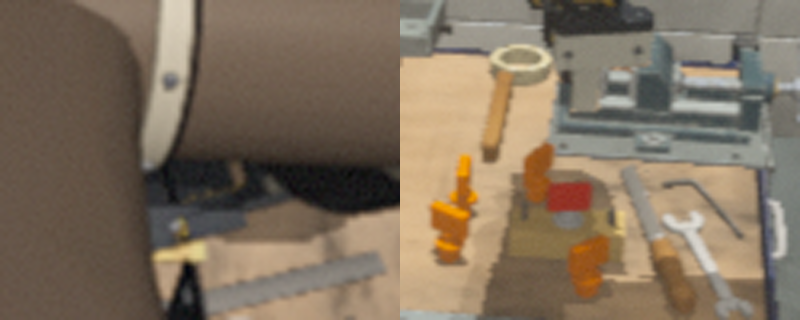

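The side view shows the gripper straight above the red key at crop (568,195). The orange look-alikes are clear of the fingers, so I'll descend.

Emit:
send_rows(
  motion=[
    {"offset": [-0.1,0.2,4],"turn": 0},
    {"offset": [-0.1,0.2,8],"turn": 0},
    {"offset": [-0.1,0.2,10],"turn": 0},
    {"offset": [-0.1,0.2,11.7],"turn": 0},
    {"offset": [-0.1,0.2,11.7],"turn": 0},
    {"offset": [-0.1,0.2,11.7],"turn": 0},
  ],
)

```text
t: 2.1
eef_pos: [0.4661, -0.2076, 0.2135]
ee_rot: [-3.142, -0.0, -2.881]
force: [1.1, -0.4, 0.5]
width: 0.044
```

Emit:
send_rows(
  motion=[
    {"offset": [0,0,0],"turn": 0},
    {"offset": [0,0,0],"turn": 0},
    {"offset": [0,0,0],"turn": 0},
    {"offset": [0,0,0],"turn": 0},
    {"offset": [0,0,0],"turn": 0},
    {"offset": [0,0,0],"turn": 0},
  ],
  hand=-1,
  squeeze=40,
)

```text
t: 2.7
eef_pos: [0.4664, -0.2068, 0.2136]
ee_rot: [-3.141, 0.0, -2.88]
force: [-0.8, 1.2, 4.7]
width: 0.012
```

```bash
python3 go.py 466,-207,212,-165;  python3 - <<'E'
from h import *
np.save("pics/side2.npy",grab("side"),allow_pickle=True)
s=np.load("pics/side2.npy",allow_pickle=True).item()["frame"]
cv2.imwrite("pics/c4.png",cv2.resize(s[80:180,230:355],(750,600),interpolation=cv2.INTER_CUBIC))
E
```

```text
t 2.7 p [ 466.4 -206.8  213.6] yaw -165.0 tilt [-1.7999e+02  2.0000e-02] F [-0.8  1.2  4.7] M [ 0.46  0.36 -0.04] w 12.0 q6 -1.28
row [ 0.04 -0.01  0.16] turn 0.0
```

Emit:
send_rows(
  motion=[
    {"offset": [0,0,-2],"turn": 0},
    {"offset": [0,0,-5],"turn": 0},
    {"offset": [0,0,-9],"turn": 0},
    {"offset": [0,0,-9],"turn": 0},
  ],
)

```text
t: 3.15
eef_pos: [0.4678, -0.2071, 0.3079]
ee_rot: [-3.138, 0.007, -2.879]
force: [0.8, 0.0, -1.3]
width: 0.0119
```

```bash
python3 go.py 508,11,300,-96
```

```text
t 3.15 p [ 467.8 -207.1  307.9] yaw -164.95 tilt [-179.8     0.41] F [ 0.8  0.  -1.3] M [ 0.02 -0.22  0.04] w 11.9 q6 -1.28
row [-9.54 20.02  0.78] turn -69.0
```

Emit:
send_rows(
  motion=[
    {"offset": [-9.6,20.0,0],"turn": -69},
    {"offset": [-9.6,20.0,0],"turn": -69},
    {"offset": [-9.6,20.0,0],"turn": -69},
    {"offset": [-9.6,20.0,0],"turn": -69},
    {"offset": [-9.6,20.0,0],"turn": -69},
    {"offset": [-9.6,20.0,0],"turn": -69},
    {"offset": [-9.6,20.0,0],"turn": -69},
    {"offset": [-9.6,20.0,0],"turn": -69},
  ],
)

```text
t: 3.95
eef_pos: [0.5069, 0.0116, 0.3022]
ee_rot: [3.14, -0.0, -1.673]
force: [-0.8, 0.2, -1.2]
width: 0.0118
```

Emit:
send_rows(
  motion=[
    {"offset": [0,0,0],"turn": -0.3},
    {"offset": [0,0,0],"turn": -0.3},
    {"offset": [0,0,0],"turn": -0.3},
    {"offset": [0,0,0],"turn": -0.3},
  ],
)

```text
t: 4.35
eef_pos: [0.5072, 0.0111, 0.3031]
ee_rot: [3.141, -0.0, -1.677]
force: [0.8, -0.3, -0.9]
width: 0.0118
```

```bash
python3 go.py 508,11,275,-96; python3 - <<'E'
from h import *
for n in("top","side"): np.save(f"pics/{n}3.npy",grab(n),allow_pickle=True)
t=np.load("pics/top3.npy",allow_pickle=True).item()["frame"];s=np.load("pics/side3.npy",allow_pickle=True).item()["frame"]
cv2.imwrite("pics/c4.png",np.hstack([cv2.resize(t[150:240,240:340],(400,360),interpolation=cv2.INTER_CUBIC),cv2.resize(s[120:220,190:300],(396,360),interpolation=cv2.INTER_CUBIC)]))
E
```

```text
t 4.35 p [507.2  11.1 303.1] yaw -96.09 tilt [179.99  -0.  ] F [ 0.8 -0.3 -0.9] M [0.05 0.1  0.02] w 11.8 q6 -0.52
row [-0.   -0.08  2.81] turn -0.1
```

View pics/c4.png

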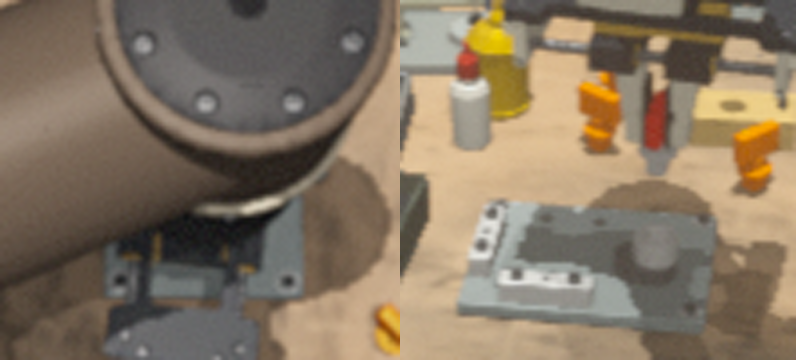

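The side crop shows the red key upright in the fingers at (656,120), directly above the hub at (655,245). The top view is blocked by the arm. I'll lower the key in small steps.

Emit:
send_rows(
  motion=[
    {"offset": [0,-0.1,2],"turn": 0},
    {"offset": [0,-0.1,4],"turn": 0},
    {"offset": [0,-0.1,4.8],"turn": 0},
    {"offset": [0,-0.1,5.2],"turn": 0},
    {"offset": [0,-0.1,5.5],"turn": 0},
    {"offset": [0,-0.1,5.8],"turn": 0},
    {"offset": [0,-0.1,5.8],"turn": 0},
  ],
)

```text
t: 5.15
eef_pos: [0.5081, 0.0111, 0.2453]
ee_rot: [-3.142, 0.0, -1.675]
force: [-1.2, 0.5, -2.2]
width: 0.0121
```

```bash
python3 go.py 508,11,234,-96
```

```text
t 5.15 p [508.1  11.1 245.3] yaw -95.97 tilt [-1.8e+02  1.0e-02] F [-1.2  0.5 -2.2] M [ 0.09  0.47 -0.01] w 12.1 q6 -0.51
row [0.01 0.01 1.13] turn 0.0
```

Emit:
send_rows(
  motion=[
    {"offset": [0,0,0.4],"turn": 0},
    {"offset": [0,0,0.7],"turn": 0},
    {"offset": [0,0,0.9],"turn": 0},
    {"offset": [0,0,1.1],"turn": 0},
    {"offset": [0,0,1.2],"turn": 0},
    {"offset": [0,0,1.2],"turn": 0},
  ],
)

```text
t: 5.75
eef_pos: [0.5082, 0.0111, 0.2345]
ee_rot: [-3.141, -0.0, -1.674]
force: [-7.4, 1.1, 16.5]
width: 0.0115
```

```bash
python3 go.py 508,11,234,-96
```

```text
t 5.75 p [508.2  11.1 234.5] yaw -95.93 tilt [-1.7999e+02 -2.0000e-02] F [-7.4  1.1 16.5] M [ 0.38  3.12 -0.02] w 11.5 q6 -0.51
row [0.01 0.02 0.05] turn 0.1
```

Emit:
send_rows(
  motion=[
    {"offset": [0,0.05,0],"turn": 6},
    {"offset": [0,0.05,0],"turn": 14},
    {"offset": [0,0.05,0],"turn": 22},
    {"offset": [0,0.05,0],"turn": 30},
    {"offset": [0,0.05,0],"turn": 38},
    {"offset": [0,0.05,0],"turn": 46},
    {"offset": [0,0.05,0],"turn": 54},
    {"offset": [0,0.05,0],"turn": 54},
  ],
)

```text
t: 6.55
eef_pos: [0.5076, 0.0117, 0.2345]
ee_rot: [3.141, 0.001, -2.622]
force: [-9.2, 5.8, 15.6]
width: 0.0115
```

```bash
python3 go.py 508,11,234,-180
```

```text
t 6.55 p [507.6  11.7 234.5] yaw -150.21 tilt [1.7998e+02 5.0000e-02] F [-9.2  5.8 15.6] M [ 2.29  3.63 -0.08] w 11.5 q6 -1.46
row [ 0.   -0.08  0.05] turn 29.8
```

Emit:
send_rows(
  motion=[
    {"offset": [0.03,0.07,0],"turn": 6},
    {"offset": [0.03,0.07,0],"turn": 12},
    {"offset": [0.03,0.07,0],"turn": 18},
    {"offset": [0.03,0.07,0],"turn": 23},
    {"offset": [0.03,0.07,0],"turn": 26},
    {"offset": [0.03,0.07,0],"turn": 28},
    {"offset": [0.03,0.07,0],"turn": 28},
  ],
)

```text
t: 7.25
eef_pos: [0.5073, 0.0119, 0.2345]
ee_rot: [3.141, 0.001, -3.106]
force: [-8.6, 2.6, 14.5]
width: 0.0118
```

```bash
python3 go.py 508,11,234,-190
```

```text
t 7.25 p [507.3  11.9 234.5] yaw -177.99 tilt [1.7998e+02 7.0000e-02] F [-8.6  2.6 14.5] M [1.2  2.83 0.04] w 11.8 q6 -1.95
row [-0.07 -0.1   0.05] turn 12.0
```

Emit:
send_rows(
  motion=[
    {"offset": [0.05,0,0],"turn": 2},
    {"offset": [0.05,0,0],"turn": 4},
    {"offset": [0.05,0,0],"turn": 6},
    {"offset": [0.05,0,0],"turn": 6},
  ],
)

```text
t: 7.65
eef_pos: [0.5071, 0.0119, 0.2345]
ee_rot: [3.141, 0.002, 3.072]
force: [-5.6, 2.7, 13.1]
width: 0.0119
```

```bash
python3 go.py 508,11,234,-190
```

```text
t 7.65 p [507.1  11.9 234.5] yaw 176.02 tilt [1.7997e+02 1.0000e-01] F [-5.6  2.7 13.1] M [1.   2.22 0.04] w 11.9 q6 -2.05
row [-0.1  -0.09  0.05] turn 6.0
```

Emit:
send_rows(
  motion=[
    {"offset": [0,0,0],"turn": 2},
    {"offset": [0,0,0],"turn": 4},
    {"offset": [0,0,0],"turn": 6},
    {"offset": [0,0,0],"turn": 6},
  ],
)

```text
t: 8.05
eef_pos: [0.5069, 0.0122, 0.2345]
ee_rot: [3.141, 0.001, 2.968]
force: [-6.9, 4.9, 13.7]
width: 0.0119
```

```bash
python3 go.py 508,11,234,-190
```

```text
t 8.05 p [506.9  12.2 234.5] yaw 170.05 tilt [1.7995e+02 8.0000e-02] F [-6.9  4.9 13.7] M [1.76 2.69 0.33] w 11.9 q6 -2.16
row [-0.12 -0.1   0.05] turn 0.0
```

Emit:
send_rows(
  motion=[
    {"offset": [0,0,0],"turn": 1.5},
    {"offset": [0,0,0],"turn": 1.5},
    {"offset": [0,0,0],"turn": -3},
    {"offset": [0,0,0],"turn": -3},
  ],
)

```text
t: 8.45
eef_pos: [0.5069, 0.0121, 0.2345]
ee_rot: [3.141, 0.001, 3.024]
force: [-7.4, 5.2, 14.2]
width: 0.0118
```

Emit:
send_rows(
  motion=[
    {"offset": [0,0,0],"turn": 0},
    {"offset": [0,0,0],"turn": 0},
    {"offset": [0,0,0],"turn": 0},
    {"offset": [0,0,-2],"turn": 0},
    {"offset": [0,0,-5],"turn": 0},
    {"offset": [0,0,-10],"turn": 0},
    {"offset": [0,0,-12],"turn": 0},
  ],
  hand=0,
)

```text
t: 9.15
eef_pos: [0.5077, 0.0117, 0.3574]
ee_rot: [3.14, 0.005, 3.021]
force: [0.8, 0.8, -0.7]
width: 0.0439
```

```bash
python3 go.py 542,252.5,354,180 542,252.5,216,180; python3 go.py 
```

```text
t 9.15 p [507.7  11.7 357.4] yaw 173.08 tilt [179.92   0.3 ] F [ 0.8  0.8 -0.7] M [ 0.06 -0.18  0.01] w 43.9 q6 -2.1
row [-0.5  24.32  0.37] turn -6.9
row [-0.43 24.3  14.17] turn -6.9
t 9.15 p [507.7  11.7 357.4] yaw 173.08 tilt [179.92   0.3 ] F [ 0.8  0.8 -0.7] M [ 0.06 -0.18  0.01] w 43.9 q6 -2.1
```

Emit:
send_rows(
  motion=[
    {"offset": [-0.6,24.3,0.4],"turn": -6.5},
    {"offset": [-0.6,24.3,0.4],"turn": -6.5},
    {"offset": [-0.6,24.3,0.4],"turn": -6.5},
    {"offset": [-0.6,24.3,0.4],"turn": -6.5},
    {"offset": [-0.6,24.3,0.4],"turn": -6.5},
    {"offset": [-0.6,24.3,0.4],"turn": -6.5},
    {"offset": [-0.6,24.3,0.4],"turn": -6.5},
  ],
)

```text
t: 9.85
eef_pos: [0.542, 0.2531, 0.3483]
ee_rot: [-3.141, -0.001, 3.135]
force: [0.2, -0.5, 0.1]
width: 0.0437
```

```bash
python3 go.py 543,253,215,179.5; python3 - <<'E'
from h import *
for n in("top","side"): np.save(f"pics/{n}5.npy",grab(n),allow_pickle=True)
t=np.load("pics/top5.npy",allow_pickle=True).item()["frame"];s=np.load("pics/side5.npy",allow_pickle=True).item()["frame"]
cv2.imwrite("pics/c5.png",np.hstack([cv2.resize(t[150:240,240:340],(400,360),interpolation=cv2.INTER_CUBIC),cv2.resize(s[160:220,200:286],(400,280),interpolation=cv2.INTER_CUBIC)[:,:,:].copy() if 0 else cv2.resize(s[145:235,200:300],(400,360),interpolation=cv2.INTER_CUBIC)]))
E
```

```text
t 9.85 p [542.  253.1 348.3] yaw 179.63 tilt [-1.7995e+02 -5.0000e-02] F [ 0.2 -0.5  0.1] M [-0.1  -0.04  0.02] w 43.7 q6 -2.34
row [-1.200e-01  1.000e-02  1.333e+01] turn 0.1
```

View pics/c5.png

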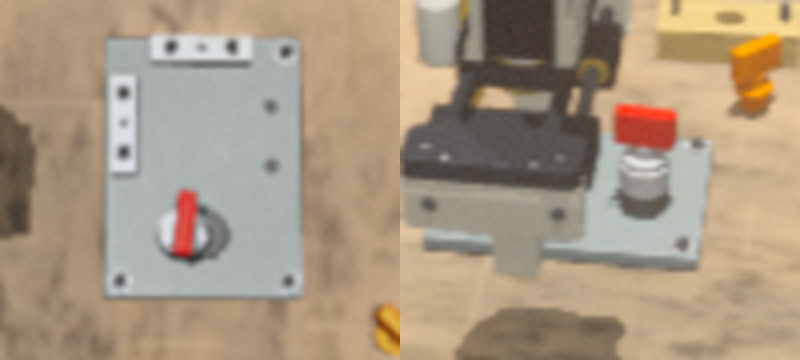

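The cam lobe now points right (-y) in the top crop at (215,235). The key stands in the hub, and the side crop shows its shoulder on the hub at (643,165), so the nest is open. Next is the bracket.

Emit:
send_rows(
  motion=[
    {"offset": [-0.1,0,5],"turn": 0},
    {"offset": [-0.1,0,10],"turn": 0},
    {"offset": [-0.1,0,13],"turn": 0},
    {"offset": [-0.1,0,14.3],"turn": 0},
    {"offset": [-0.1,0,14.3],"turn": 0},
    {"offset": [-0.1,0,14.3],"turn": 0},
  ],
)

```text
t: 10.55
eef_pos: [0.5438, 0.252, 0.2078]
ee_rot: [3.141, 0.002, 3.133]
force: [-0.1, -1.0, 0.1]
width: 0.0434
```

Emit:
send_rows(
  motion=[
    {"offset": [0,0,0],"turn": 0},
    {"offset": [0,0,0],"turn": 0},
    {"offset": [0,0,0],"turn": 0},
    {"offset": [0,0,0],"turn": 0},
    {"offset": [0,0,0],"turn": 0},
    {"offset": [0,0,0],"turn": 0},
  ],
  hand=-1,
  squeeze=55,
)

```text
t: 11.15
eef_pos: [0.5432, 0.2524, 0.2068]
ee_rot: [3.141, 0.001, 3.134]
force: [-1.7, 0.5, 6.8]
width: 0.0135
```

```bash
python3 go.py 543,253,280,179.5; python3 - <<'E'
from m2 import *
# fixture from fresh top view: fence white + plate
t=np.load("pics/top5.npy",allow_pickle=True).item();w=cloud(t);P=w[...,2]
S=cv2.cvtColor(t["frame"],cv2.COLOR_BGR2HSV)[...,1]
box(t,(150,235,255,325),(S<50),.012,"plate")
for n,win in(("back",(150,175,276,325)),("side",(165,200,255,285))):
    m=np.zeros(P.shape,bool);m[win[0]:win[1],win[2]:win[3]]=1;m&=(P>.023)&(P<.04);print(n,rect(w[m][:,:2]))
    box(t,win,cv2.cvtColor(t["frame"],cv2.COLOR_BGR2GRAY)>150,.030,n)
E
```

```text
t 11.15 p [543.2 252.4 206.8] yaw 179.56 tilt [1.7996e+02 5.0000e-02] F [-1.7  0.5  6.8] M [ 0.34  0.53 -0.  ] w 13.5 q6 -2.34
row [ 0.01  0.06 -7.32] turn 0.1
plate 3186 (array([554.2,  -7.1]), array([177.7, 130. ]), 0.3)
back (array([630.4, -13.3]), array([84.9, 16.7]), 89.63)
back 1109 (array([627.5, -31.7]), array([ 65.1, 126.9]), 0.09)
side (array([589.3,  44.5]), array([34.5, 85.8]), 69.1)
side 716 (array([573.7,  48.7]), array([90.7, 76.2]), 0.14)
```

Emit:
send_rows(
  motion=[
    {"offset": [0,0,-2],"turn": 0},
    {"offset": [0,0,-5],"turn": 0},
    {"offset": [0,0,-9],"turn": 0},
    {"offset": [0,0,-9.5],"turn": 0},
    {"offset": [0,0,-9.5],"turn": 0},
  ],
)

```text
t: 11.65
eef_pos: [0.5429, 0.252, 0.3019]
ee_rot: [3.14, 0.001, 3.133]
force: [0.3, 0.3, -3.6]
width: 0.0136
```

```bash
python3 go.py 574.5,-28,300,180
```

```text
t 11.65 p [542.9 252.  301.9] yaw 179.52 tilt [1.7992e+02 6.0000e-02] F [ 0.3  0.3 -3.6] M [-0.04  0.02  0.06] w 13.6 q6 -2.34
row [ -3.39 -27.98   0.16] turn -0.5
```

Emit:
send_rows(
  motion=[
    {"offset": [-3.4,-5,0],"turn": -0.5},
    {"offset": [-3.4,-10,0],"turn": -0.5},
    {"offset": [-3.4,-15,0],"turn": -0.5},
    {"offset": [-3.4,-20,0],"turn": -0.5},
    {"offset": [-3.4,-24,0],"turn": -0.5},
    {"offset": [-3.4,-27,0],"turn": -0.5},
    {"offset": [-3.4,-28,0],"turn": -0.5},
    {"offset": [-3.4,-28,0],"turn": -0.5},
  ],
)

```text
t: 12.45
eef_pos: [0.574, -0.0297, 0.2993]
ee_rot: [-3.141, -0.003, 3.14]
force: [-0.0, 0.3, -3.0]
width: 0.0136
```

Emit:
send_rows(
  motion=[
    {"offset": [0,0,1.5],"turn": 0},
    {"offset": [0,0,3],"turn": 0},
    {"offset": [0,0,3.5],"turn": 0},
    {"offset": [0,0,3.5],"turn": 0},
    {"offset": [0,0,3.5],"turn": 0},
  ],
)

```text
t: 12.95
eef_pos: [0.575, -0.0275, 0.2663]
ee_rot: [-3.141, -0.0, -3.14]
force: [-0.6, 0.6, -2.9]
width: 0.0138
```

```bash
python3 go.py 574.5,-28,230,180; python3 - <<'E'
from h import *
for n in("top","side"): np.save(f"pics/{n}6.npy",grab(n),allow_pickle=True)
t=np.load("pics/top6.npy",allow_pickle=True).item()["frame"];s=np.load("pics/side6.npy",allow_pickle=True).item()["frame"]
cv2.imwrite("pics/c6.png",np.hstack([cv2.resize(t[150:240,240:340],(400,360),interpolation=cv2.INTER_CUBIC),cv2.resize(s[145:235,200:300],(400,360),interpolation=cv2.INTER_CUBIC)]))
E
```

```text
t 12.95 p [575.  -27.5 266.3] yaw -179.9 tilt [-1.7999e+02 -1.0000e-02] F [-0.6  0.6 -2.9] M [ 0.02 -0.04  0.  ] w 13.8 q6 -1.86
row [ 0.05 -0.05  3.63] turn 0.1
```

View pics/c6.png

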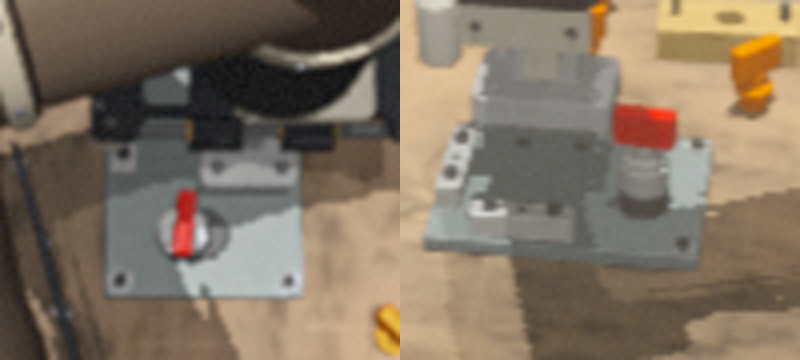

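The top crop shows the bracket held level, with its near edge at row 189 between x=200 and 298, just ahead of the key and cam at (190,230). The side crop shows it above the plate and behind the key.

```bash
python3 - <<'E'
from h import *
t=np.load("pics/top6.npy",allow_pickle=True).item()
g=cv2.cvtColor(t["frame"],cv2.COLOR_BGR2GRAY).astype(int)
print(g[185:205,300],g[185:205,308])
for v in(194,196,197,198):print(v,(ray(t,302,v,.0595)*1e3).round(1))
w=cloud(t);P=w[...,2]
m=np.zeros(P.shape,bool);m[186:202,285:318]=1;m&=(P>.072)&(P<.09);print((w[m].min(0)*1e3).round(1),(np.percentile(w[m],[5,95],axis=0)*1e3).round(1))
E
```

```text
[ 52  59  79 109 121 137 158 162 162 162 156 131  92  93 114 118 116 117
 115 114] [115 123 123 122 118 110 111 136 153 160 157 130  93  92 115 117 115 117
 142 182]
194 [539.3 -30.9  59.5]
196 [534.2 -30.9  59.5]
197 [531.6 -30.8  59.5]
198 [529.1 -30.8  59.5]
[517.2 -59.1  73. ] [[523.7 -56.4  77.1]
 [552.7   6.3  85. ]]
```

Emit:
send_rows(
  motion=[
    {"offset": [0.05,0,2],"turn": 0},
    {"offset": [0.05,0,3.5],"turn": 0},
    {"offset": [0.05,0,4.2],"turn": 0},
    {"offset": [0.05,0,4.4],"turn": 0},
    {"offset": [0.05,0,4.6],"turn": 0},
    {"offset": [0.05,0,4.75],"turn": 0},
    {"offset": [0.05,0,4.75],"turn": 0},
  ],
)

```text
t: 13.75
eef_pos: [0.5744, -0.0282, 0.2191]
ee_rot: [3.141, 0.001, -3.141]
force: [0.0, 0.5, -3.0]
width: 0.0138
```

```bash
python3 go.py 574.5,-3,218,180 
```

```text
t 13.75 p [574.4 -28.2 219.1] yaw -179.96 tilt [1.7999e+02 4.0000e-02] F [ 0.   0.5 -3. ] M [-0.02 -0.02  0.01] w 13.8 q6 -1.86
row [-0.01  2.52  0.11] turn 0.0
```

Emit:
send_rows(
  motion=[
    {"offset": [0,0,0.1],"turn": 0},
    {"offset": [0,0,0.2],"turn": 0},
    {"offset": [0,0,0.2],"turn": 0},
  ],
)

```text
t: 14.05
eef_pos: [0.5753, -0.0282, 0.2188]
ee_rot: [-3.142, 0.004, -3.14]
force: [-2.3, -0.5, 9.2]
width: 0.0135
```

Emit:
send_rows(
  motion=[
    {"offset": [0,0.7,0],"turn": 0},
    {"offset": [0,1.4,0],"turn": 0},
    {"offset": [0,2.1,0],"turn": 0},
    {"offset": [0,2.8,0],"turn": 0},
    {"offset": [0,3.1,0],"turn": 0},
    {"offset": [0,3.3,0],"turn": 0},
    {"offset": [0,3.3,0],"turn": 0},
  ],
)

```text
t: 14.75
eef_pos: [0.5755, 0.0053, 0.2188]
ee_rot: [3.141, 0.004, -3.14]
force: [0.0, 0.6, 7.8]
width: 0.0136
```

```bash
python3 go.py 574.5,12,218,180 
```

```text
t 14.75 p [575.5   5.3 218.8] yaw -179.89 tilt [179.97   0.23] F [0.  0.6 7.8] M [ 0.31  0.41 -0.06] w 13.6 q6 -1.92
row [0.1  0.67 0.08] turn 0.1
```

Emit:
send_rows(
  motion=[
    {"offset": [0,0.2,-0.02],"turn": 0},
    {"offset": [0,0.4,-0.02],"turn": 0},
    {"offset": [0,0.55,-0.02],"turn": 0},
    {"offset": [0,0.7,-0.02],"turn": 0},
    {"offset": [0,0.7,-0.02],"turn": 0},
  ],
)

```text
t: 15.25
eef_pos: [0.5754, 0.0121, 0.2189]
ee_rot: [3.141, 0.004, -3.14]
force: [-0.7, 0.2, 6.8]
width: 0.0136
```

```bash
python3 go.py 578,12,218,180 
```

```text
t 15.25 p [575.4  12.1 218.9] yaw -179.9 tilt [179.98   0.21] F [-0.7  0.2  6.8] M [-0.05  0.29  0.03] w 13.6 q6 -1.93
row [-0.26 -0.01  0.09] turn 0.1
```

Emit:
send_rows(
  motion=[
    {"offset": [0,0.1,0],"turn": 0},
    {"offset": [0,0.2,0],"turn": 0},
    {"offset": [0,0.2,0],"turn": 0},
  ],
)

```text
t: 15.55
eef_pos: [0.5754, 0.0128, 0.2189]
ee_rot: [-3.14, 0.003, -3.14]
force: [1.1, -8.3, 6.1]
width: 0.0137
```

```bash
python3 go.py 578,12,218,180 
```

```text
t 15.55 p [575.4  12.8 218.9] yaw -179.9 tilt [-1.7992e+02  1.7000e-01] F [ 1.1 -8.3  6.1] M [-3.28 -0.57 -0.  ] w 13.7 q6 -1.93
row [-0.26 -0.08  0.09] turn 0.1
```

Emit:
send_rows(
  motion=[
    {"offset": [-0.1,0,0],"turn": 0},
    {"offset": [-0.2,0,0],"turn": 0},
    {"offset": [-0.3,0,0],"turn": 0},
    {"offset": [-0.3,0,0],"turn": 0},
  ],
)

```text
t: 15.95
eef_pos: [0.5776, 0.0128, 0.2188]
ee_rot: [-3.14, 0.001, -3.14]
force: [-2.5, -7.6, 11.1]
width: 0.0137
```

```bash
python3 go.py 578,12,218,180 
```

```text
t 15.95 p [577.6  12.8 218.8] yaw -179.93 tilt [-1.7992e+02  7.0000e-02] F [-2.5 -7.6 11.1] M [-2.54  1.    0.02] w 13.7 q6 -1.93
row [-0.04 -0.08  0.08] turn 0.1
```

Emit:
send_rows(
  motion=[
    {"offset": [-0.05,0,0],"turn": 0},
    {"offset": [-0.1,0,0],"turn": 0},
    {"offset": [-0.1,0,0],"turn": 0},
  ],
)

```text
t: 16.25
eef_pos: [0.5779, 0.0128, 0.2188]
ee_rot: [-3.14, -0.0, -3.141]
force: [-6.1, -5.1, 13.0]
width: 0.0138
```

```bash
python3 go.py 578,12,218,180 
```

```text
t 16.25 p [577.9  12.8 218.8] yaw -179.94 tilt [-1.7992e+02 -1.0000e-02] F [-6.1 -5.1 13. ] M [-2.02  2.1  -0.  ] w 13.8 q6 -1.93
row [-0.01 -0.08  0.08] turn 0.1
```

Emit:
send_rows(
  motion=[
    {"offset": [-0.05,0.05,0],"turn": 0},
    {"offset": [-0.1,0.05,0],"turn": 0},
    {"offset": [-0.1,0.05,0],"turn": 0},
  ],
)

```text
t: 16.55
eef_pos: [0.5783, 0.0129, 0.2188]
ee_rot: [-3.14, -0.002, -3.141]
force: [-9.3, -6.8, 16.3]
width: 0.0136
```

```bash
python3 go.py 578,12,218,180 
```

```text
t 16.55 p [578.3  12.9 218.8] yaw -179.95 tilt [-1.7988e+02 -1.1000e-01] F [-9.3 -6.8 16.3] M [-2.37  3.22  0.03] w 13.6 q6 -1.93
row [ 0.03 -0.09  0.08] turn 0.0
```

Emit:
send_rows(
  motion=[
    {"offset": [-0.05,0.1,-0.05],"turn": 0},
    {"offset": [-0.1,0.2,-0.05],"turn": 0},
    {"offset": [-0.15,0.25,-0.05],"turn": 0},
    {"offset": [-0.2,0.25,-0.05],"turn": 0},
    {"offset": [-0.2,0.25,-0.05],"turn": 0},
  ],
)

```text
t: 17.05
eef_pos: [0.579, 0.0135, 0.2189]
ee_rot: [-3.137, -0.006, -3.141]
force: [-12.2, -17.2, 19.3]
width: 0.0136
```

```bash
python3 go.py 578,12,218,180 ; python3 - <<'E'
from h import *
for n in("top","side"): np.save(f"pics/{n}7.npy",grab(n),allow_pickle=True)
t=np.load("pics/top7.npy",allow_pickle=True).item()["frame"];s=np.load("pics/side7.npy",allow_pickle=True).item()["frame"]
cv2.imwrite("pics/c7.png",np.hstack([cv2.resize(t[150:240,240:340],(300,270),interpolation=cv2.INTER_CUBIC),cv2.resize(s[155:215,200:300],(450,270),interpolation=cv2.INTER_CUBIC)]))
E
```

```text
t 17.05 p [579.   13.5 218.9] yaw -179.99 tilt [-179.72   -0.34] F [-12.2 -17.2  19.3] M [-6.1   3.99  0.05] w 13.6 q6 -1.94
row [ 0.1  -0.15  0.09] turn 0.0
```

View pics/c7.png

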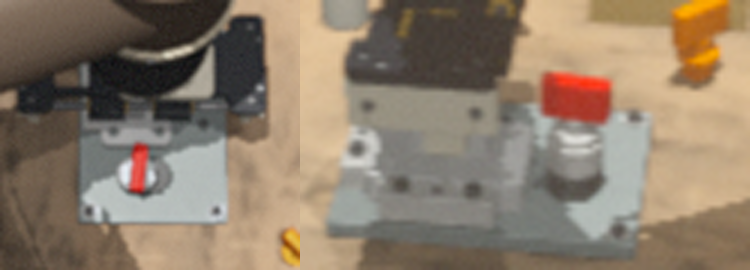

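The bracket sits in the nest: the side crop shows its foot behind the side fence at (435,190), and the key standing in the hub at (575,130). With the foot held still, the last force increase only tilted the wrist, so both fences are in contact. I'll ease the sideways push slightly, let it settle and check.

Emit:
send_rows(
  motion=[
    {"offset": [0,-0.05,-0.03],"turn": 0},
    {"offset": [0,-0.05,-0.03],"turn": 0},
    {"offset": [0,-0.05,-0.03],"turn": 0},
    {"offset": [0,-0.05,-0.03],"turn": 0},
    {"offset": [0,-0.05,-0.03],"turn": 0},
    {"offset": [0,-0.05,-0.03],"turn": 0},
  ],
)

```text
t: 17.75
eef_pos: [0.5789, 0.0134, 0.2189]
ee_rot: [-3.137, -0.006, -3.141]
force: [-11.5, -14.6, 15.5]
width: 0.0137
```

```bash
python3 go.py; python3 - <<'E'
from h import *
t0=np.load("pics/side5.npy",allow_pickle=True).item();t=np.load("pics/side7.npy",allow_pickle=True).item()
w=cloud(t);P=w[...,2]
# foot top patch visible near -x end, between gripper and key
m=(P>.026)&(P<.038)&(w[...,0]>.525)&(w[...,0]<.555)&(w[...,1]>-.02)&(w[...,1]<.04)
p=w[m];print(m.sum(),(p.min(0)*1e3).round(1),(p.max(0)*1e3).round(1),(np.median(p,0)*1e3).round(1))
for n,d in(("before",t0),("now",t)):
    hsv=cv2.cvtColor(d["frame"],cv2.COLOR_BGR2HSV);r=((hsv[...,0]<6)|(hsv[...,0]>174))&(hsv[...,1]>150)&(hsv[...,2]>90);W=cloud(d)
    r&=(W[...,0]>.45)&(W[...,0]<.56)&(abs(W[...,1])<.06);print(n,r.sum(),(np.nanmedian(W[r],0)*1e3).round(1),np.nanpercentile(W[r][:,2],97).round(4),np.argwhere(r).mean(0).round(1))
E
```

```text
t 17.75 p [578.9  13.4 218.9] yaw -179.99 tilt [-179.75   -0.33] F [-11.5 -14.6  15.5] M [-5.22  3.84  0.  ] w 13.7 q6 -1.93
111 [533.5 -16.8  26.3] [554.5  39.6  37.7] [544.4  14.   33.2]
before 135 [505.8  17.8  79.7] 0.0886 [176.1 260.8]
now 135 [505.7  18.   79.4] 0.0886 [176.1 260.9]
```

The forces hold steady, the key has not moved, and the foot's near edge is at x = 533.5 mm against about 533 mm expected. I'm handing the job in.

```bash
python3 -c "
from station import *
print(job_done())"
```

```text
the job is handed in; nothing more can be done
None
```

The job is handed in at about 18 s of the 72 s allowed. The arm is still gripping the lug and pressing the bracket into the corner.

- **Key and cam:** I lifted the red key from its block and pushed it down into the cam socket until it seated, with TCP height 234.5 mm against 234.6 mm expected. I turned it clockwise until the torque rose from near zero to 0.33 Nm, and took that as the stop. The picture afterwards shows the lobe pointing to the fixture's -y side, so the nest is open. The key is still standing in the cam and has not moved since.
- **Bracket:** I gripped it by the lug, set it on the plate beside the cam and slid it into the corner. The last readings show about 11.5 N against the back fence, 14.6 N against the side fence and 15.5 N down. The back-fence push exceeds the roughly 6 N that friction could explain, so the contact is real. The foot's near edge is at x = 533.5 mm, against about 533 mm expected.

**Checks that disagreed:**
- The plate outline seen by the camera put the home position about 4 mm further to -y than the cam did. The fence contact agreed with the cam, so I relied on contact.
- The wrist leans about 0.3° from pressing, and I did not measure separately how flat the bracket lies.
- I saw no bystander moved, but took no final picture of the whole table.

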